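# Put the teapot on the warmer and wind its clockwork timer

## Robot

A 6-joint arm with a two-finger parallel gripper is mounted at the origin on the work surface. World frame = base frame: x ahead of the robot, y to its left, z up, the work surface at z = 0. Lengths are in m, angles in rad, forces in N, time in s.
With the tool pointing down it reaches from about 0.25 to 0.725 m from the base axis. Payload 9.7 kg.
Tool frame: the origin (TCP) lies on the centre line of the jaws, within the pads' length; the fingertips stand 22 mm ahead of it and the grasp point (between the pads) lies 3 mm ahead of it; z points along the fingers, y is the line along which they close (so a half turn about z gives the same grasp; the last joint's range is limited). The gripper opens to 85 mm and grips with 20 to 120 N. Pads are 22 mm wide; open, the fingers measure 114 mm over their backs; the gripper's body (76 mm by 85 mm) begins 54 mm behind the grasp point. The pads swing forward as they close: fully open they stand 13 mm farther back than shut.
Start: joints at [1.277, 0.087, 0.176, 1.66, 0, 1.571], TCP at [0.159, 0.526, 0.217] pointing down, gripper open.
Joint ranges: [-3.13, 3.13], [-0.85, 1.81], [-1.15, 1.24], [-2.2, 2.28], [-1.44, 1.52], [-3.14, 3.14]. Speed limits (rad/s): [2.22, 2.22, 2.57, 3.14, 3.14, 3.14].

## Interface

Orientations are given as a unit quaternion [x, y, z, w].
In Python, from station import ctrl, capture, calibration, job gives the robot as it stands.
- The arm moves only by the tool arm_command, never from a script. Its argument "plan" is a list of rows, each a list of 3 entries, a list of its own where there are three numbers: the shift along the tool's x, y, z in cm, then the turn, a rotation vector about the tool's x, y, z in degrees, then the opening, from 0 (shut) to 1 (fully open). A call has 1 to 8 rows; each row is the pose to reach, as a shift and turn from the pose commanded when the call began, along the tool's axes at that moment; what a row does not reach only later rows make up. A row lasts 1/8 s, in which the tool goes at most 62.5 mm and 10.7 degrees, less where a joint would pass 70% of its speed; a pose out of reach is approached as far as the arm can. A call with a gripper value outside its range is refused whole. The fingers move at their own pace and stop on an object; "newtons" is the grip in N (left out, the last holds). Time passes only in rows, so rows that repeat a pose let the fingers close. It gives the time, the measured TCP pose, the force, the opening and the grip force at its end, in the units of the state.
- ctrl.observe(): the state, without advancing time (a new reading comes with each control period).
- capture(name): name is "scene" or "top" or "wrist"; returns the picture (400x640x3 uint8, blue, green, red); there is no depth.
- calibration(name): a dict with "fx", "fy", "cx", "cy" (pixels), "rvec" (rotation vector, rad) and "tvec" (3), from world to camera coordinates, as OpenCV has them. Camera axes: x right, y down, z forward; pixel columns grow to the right and rows downward; lengths in m; the calibration is good to about 2 mm. A picture is of the moment at which its call begins: read the wrist's pose just before it. calibration takes no time and is no camera call; for the wrist camera it gives the pose at the moment of the call.
- job.sign_off(): hands the job in; it is judged then, once.
The state is a dict: "time_s": time; "qpos": joint angles; "qvel": joint speeds; "effort": joint torques, N m; "eef_pos": TCP position; "tool_rot": TCP orientation; "contact_force": force on the tool from outside, world axes, zero at the start; "moment": the same for the moment, N m; "opening": finger opening in m; "finger_force": force on a finger pad.
Only numpy, scipy, OpenCV 4.12 (cv2) and the standard library are available. Lean on these libraries where they do the work, as an engineer would, in place of code of your own. Each camera call takes 0.05 s, during which the arm holds its last target. There are 200 camera calls.

## Task

Set the red teapot down gently and upright in the middle of the small raised round plate of the green tea warmer and let go of it. Then wind the warmer's clockwork timer: turn the four-lobed brass key on the sloping panel clockwise, regripping it as often as needed, until it is at its stop with the red lobe at the red mark, and last throw the white-tipped switch fully over, away from the robot. Keep the teapot upright all along and do not shift the other things on the worktop.

Things in the scene. Friction and masses are not known exactly. Their poses are not given: they have to be found in the camera images.
- teapot: Loose red teapot, 0.3 to 0.6 kg: round body 90 mm across, 66 mm high, flat foot 72 mm across, dark lid up to 85 mm. Origin: centre of the underside, z up. Spout towards its +x, reaching 64 mm from the axis. A fixed hoop handle stands over the top: two struts at +y and -y (44 mm out) joined by a wooden grip bar (see pot_handle).
- pot_handle (a point): Centre of the teapot's wooden grip bar, 118 mm above the underside, over the axis. The bar is 14 mm wide (pot x), 14 mm high and 62 mm long (along pot y): pinch it across pot x from above; the fingertips may reach 25 mm below its centre.
- warmer: Green tea warmer fixed to the worktop; deck 180 mm (x) by 380 mm (y from -180 to 200), top at 45 mm. Origin at table level; front faces -x, to the robot. Left (y=140) the raised dark plate; middle (y=-20) a sloping aluminium panel 130 mm wide, rising from 56 mm high in front to 100 mm, with the key, and a green block 93 mm high behind it; right (x=0, y=-150) the switch.
- plate_top (a point): Centre of the top face of the raised dark round plate, 64 mm across, 80 mm above the worktop (35 mm above the deck). The teapot's foot overhangs it all round by 4 mm when centred.
- key_grip (a point): On the key's axis, at the height to grip it, 38 mm out from the panel. z: along the axis, out of the panel, 26 deg from vertical towards the warmer's front. x: towards the lobe with the red top (turns with the key). The brass key is a cross of two bars along x and y, 44 mm long, 16 mm wide, 17 to 51 mm out from the panel: four flat-ended lobes, gripped 44 mm wide over two facing ends.
- key (a joint): Angle wound, rad: clockwise as seen facing the panel (negative about key_grip's z). 0: red lobe at the white dial's lower left; 4.4: the stop, red lobe at the red mark at lower right. Starts at 0 to 0.5. The spring adds 0.022 N m per rad to 0.14 N m of clutch friction: up to 0.24 N m; let go, it stays. Same grip again after every quarter turn.
- switch (a joint): Angle of the switch in rad: 0 leaning towards the warmer's front (-x), 1.0 thrown over to the back (+x, away from the robot). It starts at 0 to 0.15 and stays where it is left (friction 0.06 N m).
- switch_tip (a point): Centre of the white ball (26 mm across) on the switch lever, 80 mm from the hinge; the hinge lies along the warmer's y, 67 mm above the worktop, at warmer x=0, y=-150 mm. The ball stands 38 mm before the hinge at 0, 38 mm behind it at 1.0, both 137 mm high; 147 mm at mid-throw. Rod 10 mm thick; black block 70 x 50 x 25 mm below.
- caddy: Loose blue tea caddy, round, 68 mm across, 95 mm high, to be left alone. Origin: centre of the underside.
- sugar_bowl: Loose blue bowl, 90 mm across, 50 mm high, to be left alone. Origin: centre of the underside.
- mug: Loose white mug, 76 mm across, 90 mm high, to be left alone. Origin: centre of the underside.
- honey: Loose amber jar with yellow cap, 60 mm across, 90 mm high, to be left alone. Origin: centre of the underside.
- spice: Loose small glass jar with red cap, 48 mm across, 80 mm high, to be left alone. Origin: centre of the underside.

How it is judged:
By the outcome, as a careful person would: the job done as asked, in the order asked, and still so for the second after the job is handed in, with the robot touching nothing.
It also fails if it takes over 72 s, if anything falls off the work surface, if the arm or the gripper's body presses on something with over 40 N, if the wrist force passes 120 N, or if a joint passes its speed limit or range.

## Working session

There is one attempt and no reset: what is moved stays moved. The work goes in short steps, Python scripts to look and compute and a tool call to move; the robot and the scene stay as the last step left them, time stands still between calls to the robot, and variables do not carry over. Pictures are saved under pics/ and viewed, at most 10 in all, crops included, and the job is handed in when it is done.

Besides the shell and the picture viewer there is one more tool, called after "Request:" by a JSON object that holds its "op" and its "data", one argument or row to a line. arm_command: Moves the arm, as the interface text tells. Its arguments: {"type":"object","properties":{"plan":{"type":"array"},"newtons":{"type":"number"}},"required":["plan"]}

```bash
mkdir -p pics; ls; python3 - <<'E'
from station import ctrl,capture,calibration,job
import cv2
s=ctrl.observe();print({k:(v if not hasattr(v,'round') else v) for k,v in s.items()})
for n in("scene","top"):
    cv2.imwrite(f"pics/{n}0.png",capture(n)); print(calibration(n))
E
```

```text
pics
{'time_s': 0.0, 'qpos': array([ 1.27704661e+00,  8.74737878e-02,  1.75132806e-01,  1.65980512e+00,
       -7.02162542e-06,  1.57080096e+00]), 'qvel': array([-1.61178962e-03, -1.49832914e-03, -4.94151093e-04, -5.17990910e-04,
       -3.25200237e-04, -9.68109175e-06]), 'effort': array([ 1.12700134e-03, -5.20387781e+01,  4.64807045e+01,  1.62716018e-02,
        1.62190236e-04,  3.26765708e-06]), 'eef_pos': array([0.15917857, 0.52620117, 0.21677487]), 'tool_rot': array([ 1.46349613e-01,  9.89232700e-01, -6.68135792e-04, -9.52935315e-05]), 'contact_force': array([ 0.12415336, -0.15523581, -0.37778387]), 'moment': array([-0.02811383,  0.01201123,  0.02591214]), 'finger_force': 0.0, 'opening': 0.08526536216996466}
{'fx': 440.2408111384139, 'fy': 440.2408111384139, 'cx': 318.64934068057016, 'cy': 199.88688092688295, 'rvec': array([ 2.06952136,  1.43789913, -0.54143396]), 'tvec': array([-0.15356217, -0.38570433,  1.67427889])}
{'fx': 505.15208172940373, 'fy': 505.15208172940373, 'cx': 316.9364971850882, 'cy': 200.04565634155722, 'rvec': array([ 2.13359713, -2.09154042,  0.21385145]), 'tvec': array([-0.04660881,  0.6057097 ,  1.37277754])}
```

View pics/scene0.png

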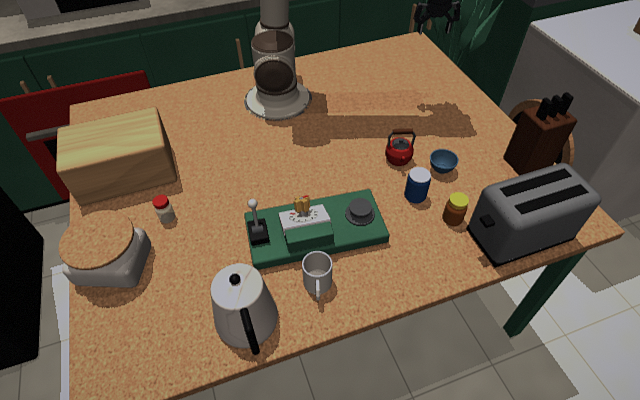

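View pics/top0.png

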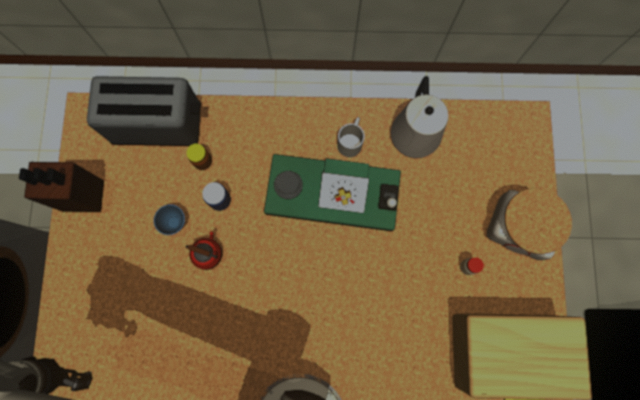

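Scene: teapot at about (399,150) and the warmer around (315,225), with the plate at (360,211), key at (302,206) and switch ball at (253,203). Top: teapot (205,253), plate (288,185), key (345,195), switch (391,202). I'll enlarge these.

```bash
python3 - <<'E'
import cv2,numpy as np
t=cv2.imread("pics/top0.png");s=cv2.imread("pics/scene0.png")
M=np.zeros((600,800,3),np.uint8)
def put(im,x,y,w,h,X,Y):
    c=cv2.resize(im[y:y+h,x:x+w],None,fx=4,fy=4,interpolation=cv2.INTER_CUBIC);M[Y:Y+4*h,X:X+4*w]=c
    for i in range(0,w,10):cv2.putText(M,str(x+i),(X+4*i,Y+8),0,.28,(255,255,255),1);M[Y:Y+4*h:8,X+4*i]=255
    for i in range(0,h,10):cv2.putText(M,str(y+i),(X,Y+4*i+8),0,.28,(255,255,255),1);M[Y+4*i,X:X+4*w:8]=255
put(t,265,150,140,85,0,0);put(t,180,225,60,60,560,0);put(s,240,187,150,65,0,340);put(s,375,120,50,60,600,340)
cv2.imwrite("pics/m1.png",M)
E
```

```text
(no output)
```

View pics/m1.png

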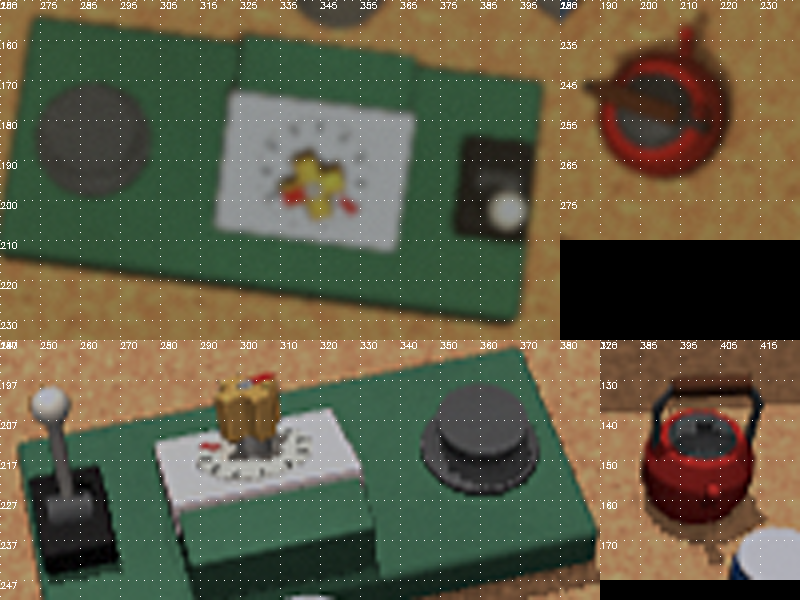

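Enlarged, top view: bar centre at about (202,251), spout tip (212,234), plate centre (288.3,185), ball (392,202.7), key centre (343.3,197.5), red lobe to its lower left, and deck corners (273.7,154), (400.7,170.7), (393.7,229.5), (266,213.7). Scene view: bar (403.2,131), plate (360.7,207.3), ball (252.5,203.2), key top (302,198).

```bash
cat > h.py <<'E'
from station import ctrl,capture,calibration,job
import cv2,numpy as np
from scipy.spatial.transform import Rotation as R
def KP(c):
    K=np.array([[c["fx"],0,c["cx"]],[0,c["fy"],c["cy"]],[0,0,1]]);Rm=cv2.Rodrigues(np.array(c["rvec"]))[0]
    return K,Rm,np.array(c["tvec"]).reshape(3)
def tri(c1,p1,c2,p2):
    A=[]
    for c,p in((c1,p1),(c2,p2)):
        K,r,t=KP(c);P=K@np.c_[r,t];A+=[p[0]*P[2]-P[0],p[1]*P[2]-P[1]]
    v=np.linalg.svd(np.array(A))[2][-1];return v[:3]/v[3]
def ray(c,p,z):
    K,r,t=KP(c);o=-r.T@t;d=r.T@np.linalg.inv(K)@[p[0],p[1],1];return o+d*(z-o[2])/d[2]
def proj(c,X):
    return cv2.projectPoints(np.array(X,float).reshape(-1,3),np.array(c["rvec"]),np.array(c["tvec"]),KP(c)[0],None)[0].reshape(-1,2)
def state():
    s=ctrl.observe();return np.array(s["eef_pos"]),R.from_quat(s["tool_rot"]),s
E
python3 - <<'E'
from h import *
np.set_printoptions(precision=4,suppress=True)
T=calibration("top");S=calibration("scene")
for n,a,b in(("bar",(202,250.8),(403.2,131)),("body",(206,253.2),(399.5,151)),("plate",(288.3,185),(360.7,207.3)),("ball",(392,202.7),(252.5,203.2)),("keytop",(343.3,197.5),(302,198))):
    print(n,tri(T,a,S,b))
for n,p,z in(("c FL",(273.7,154),.045),("FR",(400.7,170.7),.045),("NR",(393.7,229.5),.045),("NL",(266,213.7),.045),("plate",(288.3,185),.08),("bar",(202,250.8),.118),("body",(206,253.2),.033),("spout",(212,233.7),.055),("barL",(187.5,246.3),.11),("barR",(215,255.5),.11),("caddy",(214,194),.095),("bowl",(169,220),.05),("honey",(198,155),.09),("mug",(350,140),.09)):
    print(n,ray(T,p,z))
E
```

```text
bar [0.452  0.2734 0.1179]
body [0.4525 0.2777 0.0328]
plate [0.6485 0.0498 0.0662]
ball [ 0.5876 -0.2362  0.1381]
keytop [ 0.603  -0.1054  0.1216]
c FL [0.7453 0.095  0.045 ]
FR [ 0.7021 -0.2764  0.045 ]
NR [ 0.529  -0.2542  0.045 ]
NL [0.5673 0.1103 0.045 ]
plate [0.6446 0.047  0.08  ]
bar [0.4504 0.2695 0.118 ]
body [0.4523 0.2773 0.033 ]
spout [0.5053 0.259  0.055 ]
barL [0.4625 0.3112 0.11  ]
barR [0.4393 0.2356 0.11  ]
caddy [0.6112 0.2519 0.095 ]
bowl [0.5428 0.3847 0.05  ]
honey [0.7245 0.3053 0.09  ]
mug [ 0.7776 -0.1255  0.09  ]
```

```bash
cat >> h.py <<'E'
np.set_printoptions(precision=4,suppress=True)
def down(yaw): # tool down, y axis at yaw (deg)
    a=np.radians(yaw);y=np.array([np.cos(a),np.sin(a),0]);z=np.array([0,0,-1.]);return R.from_matrix(np.c_[np.cross(y,z),y,z])
def cmd(pos,rot):
    p,r,s=state();print("shift cm",np.round(r.inv().apply(np.array(pos)-p)*100,2),"turn deg",np.round((r.inv()*rot).as_rotvec(degrees=True),2))
E
python3 - <<'E'
from h import *
cmd([.4515,.275,.215],down(-17.5))
E
```

```text
shift cm [-35.25 -15.58   0.2 ] turn deg [-0.05  0.05 90.67]
```

Request:
{"op": "arm_command", "data": {
  "plan": [
    [[-35.2,-15.6,0],[0,0,90.7],1],
    [[-35.2,-15.6,0],[0,0,90.7],1],
    [[-35.2,-15.6,0],[0,0,90.7],1],
    [[-35.2,-15.6,0],[0,0,90.7],1],
    [[-35.2,-15.6,0],[0,0,90.7],1],
    [[-35.2,-15.6,0],[0,0,90.7],1],
    [[-35.2,-15.6,0],[0,0,90.7],1],
    [[-35.2,-15.6,0],[0,0,90.7],1]
  ]
}}

```text
time_s: 1.1
eef_pos: [0.4518, 0.2739, 0.2169]
tool_rot: [0.784, 0.621, -0.001, -0.0]
contact_force: [-0.6, 0.1, 0.9]
opening: 0.0855
finger_force: 0.0
```

```bash
python3 - <<'E'
from h import *
cmd([.4515,.275,.215],down(-17.5))
im=capture("wrist");cv2.imwrite("pics/w1.png",im)
c=calibration("wrist");print(c)
print(proj(c,[[.4515,.275,.118]]))
E
```

```text
shift cm [ 0.1  -0.06  0.19] turn deg [-0.04  0.05  4.23]
{'fx': 298.94366228366994, 'fy': 298.94366228366994, 'cx': 318.4052950890653, 'cy': 199.24279256207643, 'rvec': array([-2.8205,  0.3392,  0.0543]), 'tvec': array([-0.3731,  0.3182,  0.4911])}
[[318.3744 195.0067]]
```

View pics/w1.png

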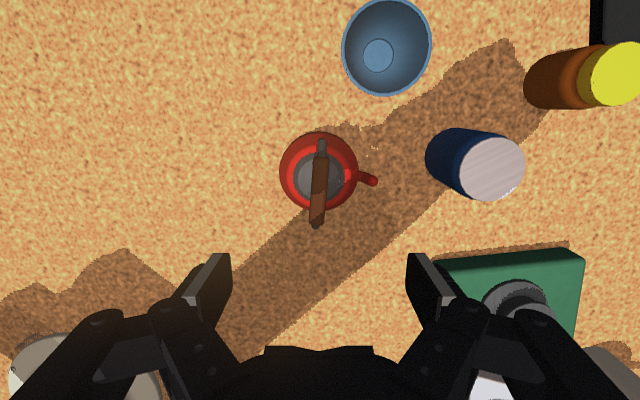

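Wrist view: the teapot is at (319,170), with the wooden bar running from about (317,225) to (321,153) and the spout at (373,181). The neighbours are clear of the grasp.

```bash
python3 - <<'E'
from h import *
c=calibration("wrist");T=calibration("top")
a=ray(c,(317,226),.118);b=ray(c,(321.3,153),.118);print(a,b,(a+b)/2,np.linalg.norm(b-a),np.degrees(np.arctan2(*(a-b)[:2])))
print("body",ray(c,(319,171),.033),"spout",ray(c,(374,182),.055))
print("tri",tri(c,(319.2,189),T,(202,250.8)))
cmd([.4515,.275,.121],down(-17.5))
E
```

```text
[0.4432 0.2464 0.118 ] [0.4628 0.3107 0.118 ] [0.453  0.2786 0.118 ] 0.06726472759605046 -163.05936687661853
body [0.453  0.2785 0.033 ] spout [0.5097 0.2569 0.055 ]
tri [0.4524 0.2744 0.0967]
shift cm [ 0.07 -0.    9.59] turn deg [-0.04  0.04  3.74]
```

```bash
python3 - <<'E'
from h import *
cmd([.4525,.277,.121],down(-17.1))
E
```

```text
shift cm [0.29 0.05 9.59] turn deg [-0.04  0.04  3.34]
```

Request:
{"op": "arm_command", "data": {
  "plan": [
    [[0.3,0.05,3],[0,0,3.4],1],
    [[0.3,0.05,6],[0,0,3.4],1],
    [[0.3,0.05,8.5],[0,0,3.4],1],
    [[0.3,0.05,9.6],[0,0,3.4],1],
    [[0.3,0.05,9.6],[0,0,3.4],0],
    [[0.3,0.05,9.6],[0,0,3.4],0],
    [[0.3,0.05,9.6],[0,0,3.4],0],
    [[0.3,0.05,9.6],[0,0,3.4],0]
  ],
  "newtons": 60
}}

```text
time_s: 2.15
eef_pos: [0.4524, 0.2781, 0.1221]
tool_rot: [0.8, 0.601, 0.0, 0.0]
contact_force: [-0.6, -0.2, 0.2]
opening: 0.012
finger_force: 0.0
```

Request:
{"op": "arm_command", "data": {
  "plan": [
    [[0,0,0],[0,0,0],0],
    [[0,0,0],[0,0,0],0],
    [[0,0,-0.5],[0,0,0],0],
    [[0,0,-1.5],[0,0,0],0],
    [[0,0,-3],[0,0,0],0],
    [[0,0,-3],[0,0,0],0]
  ]
}}

```text
time_s: 2.9
eef_pos: [0.4529, 0.2785, 0.1534]
tool_rot: [0.8, 0.601, 0.001, 0.0]
contact_force: [0.1, -0.0, -0.1]
opening: -0.0003
finger_force: 0.0
```

The grasp missed: the fingers closed to 0 with no force. I'll look again.

```bash
python3 - <<'E'
from h import *
p,r,s=state();print(p,r.as_matrix(),s["qpos"])
c=calibration("wrist");w=capture("wrist");t=capture("top");sc=capture("scene");cv2.imwrite("pics/t2.png",t);cv2.imwrite("pics/s2.png",sc);cv2.imwrite("pics/w2.png",w)
M=np.zeros((560,800,3),np.uint8)
M[:300,:480]=cv2.resize(w,(480,300))
M[:300,480:780]=cv2.resize(t[215:285,170:240],(300,300),interpolation=2)
M[300:540,:400]=cv2.resize(sc[105:177,350:470],(400,240),interpolation=2)
cv2.imwrite("pics/m2.png",M)
for n in("top","scene","wrist"): print(n,proj(calibration(n),[p,p+r.apply([0,0,.022])]))
E
```

```text
[0.4529 0.2785 0.1534] [[ 0.2786  0.9604  0.0024]
 [ 0.9604 -0.2786  0.0015]
 [ 0.0021  0.0019 -1.    ]] [ 0.5513  0.0252 -0.0124  1.5303  0.      2.4044]
top [[195.593  248.3457]
 [197.5413 249.234 ]]
scene [[404.6345 122.1345]
 [403.6798 127.711 ]]
wrist [[319.242  245.4985]
 [319.2519 230.0961]]
```

View pics/m2.png

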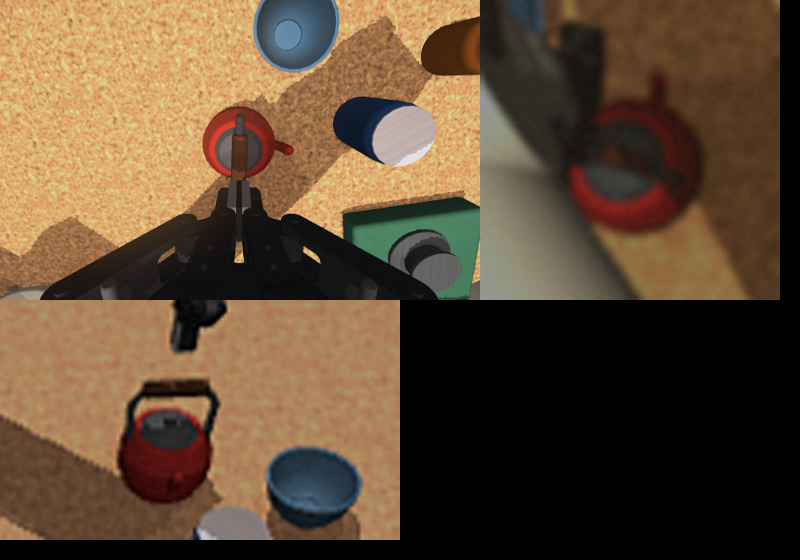

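Wrist: the closed fingertips are at full-res (317,240), where 230 was expected. Scene: the fingertip is at about (405.5,120), where (403.7,127.7) was expected, and the pot is unmoved. So the real fingers sit higher than I assumed. I'll quantify it.

```bash
python3 - <<'E'
from h import *
p,r,s=state();print(p)
W=calibration("wrist");S=calibration("scene");T=calibration("top")
X=tri(W,(317,240),S,(405.5,120));print("tip",X,r.inv().apply(X-p))
for d in(-.03,-.02,-.01,0,.01,.022): print(d,proj(W,p+r.apply([[0,0,d],[.011,0,d],[-.011,0,d]])).round(0).tolist(),proj(S,[p+r.apply([0,0,d])]).round(1),proj(T,[p+r.apply([0,0,d])]).round(1))
K,rm,t=KP(W);print("cam in tool",r.inv().apply(-rm.T@t-p),"cam z in tool",r.inv().apply(rm.T@[0,0,1]))
w=cv2.imread("pics/w2.png")[170:320,230:410];sc=cv2.imread("pics/s2.png")[90:150,370:440];t=cv2.imread("pics/t2.png")[215:275,160:230]
M=np.zeros((600,800,3),np.uint8);M[:375,:450]=cv2.resize(w,(450,375),interpolation=2);M[:300,450:800]=cv2.resize(sc,(350,300),interpolation=2);M[300:600,450:800]=cv2.resize(t,(350,300),interpolation=2)
cv2.imwrite("pics/m3.png",cv2.convertScaleAbs(M,alpha=2.0))
E
```

```text
[0.4521 0.278  0.1513]
tip [0.4513 0.2825 0.1584] [ 0.0041 -0.0021 -0.0071]
-0.03 [[318.0, 273.0], [318.0, 252.0], [318.0, 292.0]] [[405.7 114.8]] [[193.2 247.4]]
-0.02 [[318.0, 262.0], [318.0, 243.0], [318.0, 281.0]] [[405.2 117.4]] [[194.1 247.9]]
-0.01 [[318.0, 253.0], [318.0, 234.0], [318.0, 271.0]] [[404.7 120. ]] [[195.  248.3]]
0 [[318.0, 245.0], [318.0, 227.0], [318.0, 262.0]] [[404.3 122.6]] [[195.9 248.7]]
0.01 [[318.0, 238.0], [318.0, 221.0], [318.0, 254.0]] [[403.9 125.1]] [[196.8 249.1]]
0.022 [[318.0, 230.0], [318.0, 214.0], [318.0, 245.0]] [[403.3 128.1]] [[197.9 249.6]]
cam in tool [ 0.0763  0.0002 -0.1565] cam z in tool [-0.2974 -0.0008  0.9548]
```

View pics/m3.png

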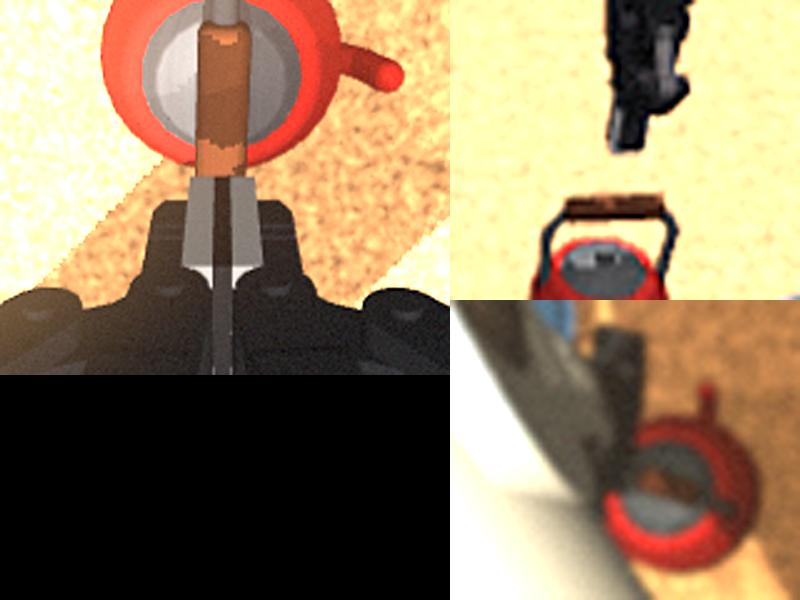

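The fingertips stand about 36 mm farther back than the stated geometry: roughly 14 mm behind the reported TCP when shut, and 27 mm behind when open (from the open-finger picture). Both views agree, so I'll grip with the reported TCP at z of about 0.085.

Request:
{"op": "arm_command", "data": {
  "plan": [
    [[0,0,0],[0,0,0],1],
    [[0,0,0],[0,0,0],1],
    [[0,0,0],[0,0,0],1],
    [[0,0,0],[0,0,0],1],
    [[0,0,0],[0,0,0],1],
    [[0,0,0],[0,0,0],1]
  ]
}}

```text
time_s: 3.8
eef_pos: [0.4522, 0.278, 0.1515]
tool_rot: [0.8, 0.601, 0.0, -0.0]
contact_force: [0.2, -0.6, 0.4]
opening: 0.0852
finger_force: 0.0
```

Request:
{"op": "arm_command", "data": {
  "plan": [
    [[0,0,2.5],[0,0,0],1],
    [[0,0,5],[0,0,0],1],
    [[0,0,6.6],[0,0,0],1],
    [[0,0,6.6],[0,0,0],1],
    [[0,0,6.6],[0,0,0],0],
    [[0,0,6.6],[0,0,0],0],
    [[0,0,6.6],[0,0,0],0],
    [[0,0,6.6],[0,0,0],0]
  ]
}}

```text
time_s: 4.8
eef_pos: [0.4524, 0.2781, 0.0859]
tool_rot: [0.8, 0.601, 0.0, 0.0]
contact_force: [-0.6, 5.6, 15.9]
opening: 0.013
finger_force: 60.2
```

Request:
{"op": "arm_command", "data": {
  "plan": [
    [[0,0,0],[0,0,0],0],
    [[0,0,0],[0,0,0],0],
    [[0,0,0],[0,0,0],0]
  ]
}}

```text
time_s: 5.18
eef_pos: [0.4525, 0.2782, 0.0859]
tool_rot: [0.8, 0.601, 0.001, 0.0]
contact_force: [2.2, 1.2, 4.8]
opening: 0.0128
finger_force: 59.4
```

Request:
{"op": "arm_command", "data": {
  "plan": [
    [[0,0,-0.5],[0,0,0],0],
    [[0,0,-1.5],[0,0,0],0],
    [[0,0,-3.5],[0,0,0],0],
    [[0,0,-6],[0,0,0],0],
    [[0,0,-8.5],[0,0,0],0],
    [[0,0,-10.5],[0,0,0],0],
    [[0,0,-11.5],[0,0,0],0],
    [[0,0,-11.5],[0,0,0],0]
  ]
}}

```text
time_s: 6.18
eef_pos: [0.4523, 0.2781, 0.2008]
tool_rot: [0.8, 0.601, 0.0, 0.0]
contact_force: [-0.8, 0.5, -4.8]
opening: 0.013
finger_force: 58.4
```

```bash
python3 - <<'E'
from h import *
print(state()[0],state()[2]["contact_force"],state()[2]["opening"])
w=capture("wrist");cv2.imwrite("pics/w3.png",w);sc=capture("scene");cv2.imwrite("pics/s3.png",sc)
M=np.zeros((600,800,3),np.uint8);M[:400,:640]=w;M[400:600,:440]=cv2.resize(sc[90:165,360:525],(440,200),interpolation=2)
cv2.imwrite("pics/m4.png",M)
a=np.radians(-6.3);o=np.array([.6348,-.0912,0])
def wp(x,y,z):return o+[x*np.cos(a)-y*np.sin(a),x*np.sin(a)+y*np.cos(a),z]
W=calibration("wrist")
for q in((0,.14,.08),(-.09,.2,.045),(-.09,-.18,.045),(.09,.2,.045)):print(wp(*q),proj(W,wp(*q)))
E
```

```text
[0.4523 0.2781 0.2008] [-0.846   0.4562 -4.8229] 0.01297938674399035
[0.6502 0.048  0.08  ] [[545.3887 332.0598]]
[0.5673 0.1175 0.045 ] [[449.1897 280.495 ]]
[ 0.5256 -0.2602  0.045 ] [[459.5412 489.7397]]
[0.7462 0.0977 0.045 ] [[605.9165 257.4409]]
```

View pics/m4.png

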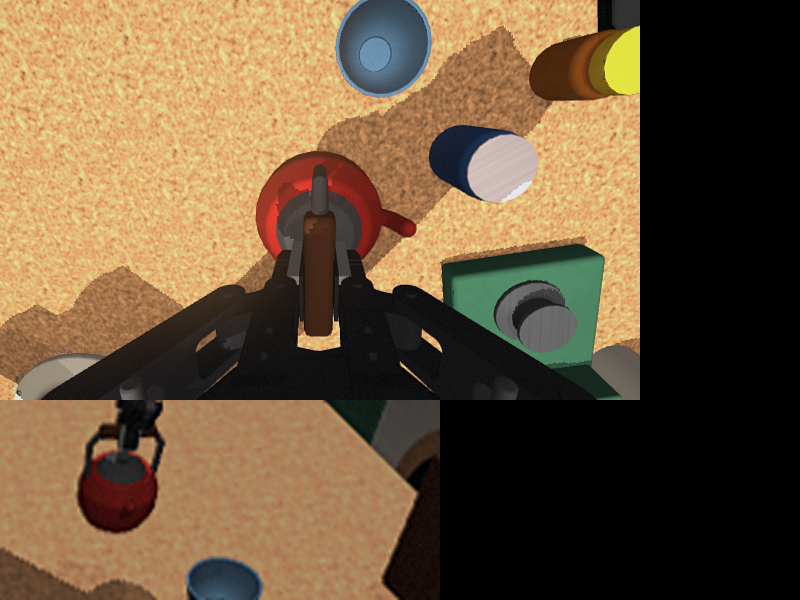

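The pot is held upright. The bar runs from rows 212 to 335 at column 318, the plate top is at (548,328), and the deck's near-left corner is at (447,282), against (449,280) predicted.

```bash
python3 - <<'E'
from h import *
W=calibration("wrist");p,r,s=state();T=calibration("top")
for z in(.226,.240):
  a,b=ray(W,(319,212),z),ray(W,(318,335),z);m=(a+b)/2;print(a,b,np.linalg.norm(a-b),"mid in tool",r.inv().apply(m-p))
print("plate",ray(W,(548,328),.08),tri(W,(548,328),T,(288.3,185)))
print("corner",ray(W,(447,282),.045),ray(W,(605,258),.045))
# pot body circle at z .115+.035
print("body",ray(W,(319,215),.15))
E
```

```text
[0.4606 0.3062 0.226 ] [0.4408 0.2397 0.226 ] 0.06933628330294458 mid in tool [-0.0051  0.0002 -0.0264]
[0.462 0.311 0.24 ] [0.4443 0.2517 0.24  ] 0.061867699469993404 mid in tool [ 0.0037  0.0002 -0.0404]
plate [0.6533 0.0528 0.08  ] [0.6477 0.0481 0.0785]
corner [0.5645 0.1161 0.045 ] [0.7452 0.0973 0.045 ]
body [0.4523 0.2777 0.15  ]
```

Request:
{"op": "arm_command", "data": {
  "plan": [
    [[-1.5,0.8,0],[0,0,0],0],
    [[-5,2.6,0],[0,0,0],0],
    [[-9,4.7,0],[0,0,0],0],
    [[-13,6.8,0],[0,0,0],0],
    [[-17,8.9,0],[0,0,0],0],
    [[-20,10.4,0],[0,0,0],0],
    [[-21.5,11.2,0],[0,0,0],0],
    [[-21.5,11.2,0],[0,0,0],0]
  ]
}}

```text
time_s: 7.28
eef_pos: [0.4997, 0.0392, 0.2001]
tool_rot: [0.8, 0.6, -0.0, -0.0]
contact_force: [-0.5, 0.3, -4.7]
opening: 0.0129
finger_force: 58.5
```

```bash
python3 - <<'E'
from h import *
print(state()[0])
w=capture("wrist");cv2.imwrite("pics/w4.png",w)
W=calibration("wrist")
a=np.radians(-6.1);o=np.array([.6345,-.0915,0])
def wp(x,y,z):return o+[x*np.cos(a)-y*np.sin(a),x*np.sin(a)+y*np.cos(a),z]
for q in((0,.14,.08),(-.09,.2,.045),(.09,.2,.045),(0,-.02,.11),(-.038,-.15,.137)):print(proj(W,wp(*q)))
# draw grid ticks
for x in range(0,640,20):cv2.line(w,(x,0),(x,6 if x%100 else 12),(255,255,255))
for y in range(0,400,20):cv2.line(w,(634 if y%100 else 628,y),(640,y),(255,255,255))
cv2.imwrite("pics/m5.png",cv2.resize(w[100:400,300:640],None,fx=2,fy=2,interpolation=2))
E
```

```text
[0.4997 0.0392 0.2001]
[[474.2236 137.4269]]
[[362.0165  88.9175]]
[[550.6749  53.4021]]
[[493.3515 305.4646]]
[[470.7606 434.6241]]
```

View pics/m5.png

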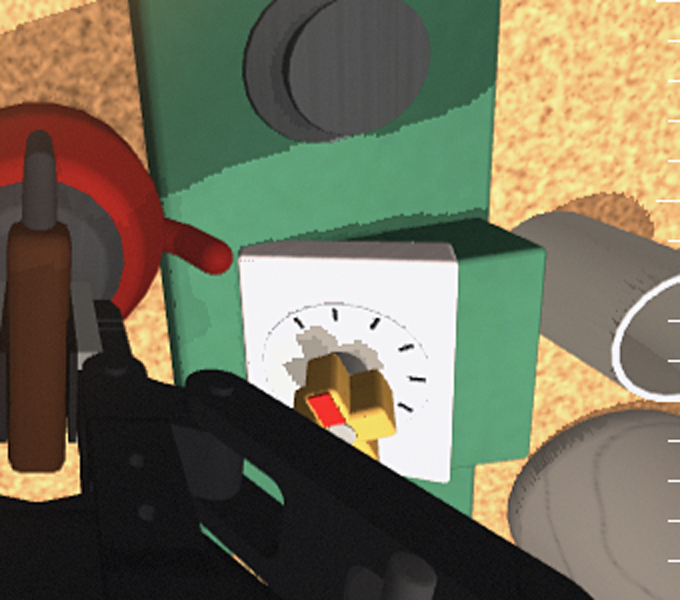

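The crop shows the plate top centred at full-res (479.3,131.5), the panel's left corners at (420,228.5) and (528.5,228.5) and right-back at (524.5,341.5), the key top with its hub near (471,316), and the red lobe at (463,305).

```bash
python3 - <<'E'
from h import *
W=calibration("wrist");p,r,s=state();T=calibration("top");S=calibration("scene")
from scipy.optimize import least_squares
E=np.array([(287,68),(430,58),(348,135),(300,110),(418,100),(291,45),(418,15),(325,131),(385,127)])/2+[300,100]
f=lambda v:[np.linalg.norm(ray(W,e,v[2])[:2]-v[:2])-.032 for e in E]
for z in(.078,.08,.082):
  g=least_squares(lambda v:[np.linalg.norm(ray(W,e,z)[:2]-v[:2])-.032 for e in E],[.65,.05]);print(z,g.x,g.cost,np.round(g.fun*1e3,1))
print(least_squares(f,[.65,.05,.08]).x)
print("edge deck at z.045 left front line", ray(W,(300+132/2,100),.045),ray(W,(300+170/2,100+355/2),.045), "back",ray(W,(300+499/2,100),.045),ray(W,(300+490/2,100+215/2),.045))
print("panel corners",ray(W,(420,229.5),.056),ray(W,(528.5,229.5),.1),ray(W,(524.5,341),.1))
E
```

```text
0.078 [0.6553 0.0497] 2.9368351350000246e-06 [ 0.7 -0.1 -0.3 -0.6  1.5  1.5 -0.1 -0.2  0.6]
0.08 [0.6544 0.0503] 2.3813146970553585e-06 [ 0.4 -0.3 -0.3 -0.8  1.4  1.2 -0.4 -0.2  0.5]
0.082 [0.6535 0.051 ] 2.2004777984803656e-06 [ 0.2 -0.5 -0.4 -0.9  1.2  0.9 -0.7 -0.3  0.4]
[0.6535 0.051  0.082 ]
edge deck at z.045 left front line [0.5676 0.1058 0.045 ] [ 0.5425 -0.0954  0.045 ] back [0.7417 0.0552 0.045 ] [ 0.7304 -0.0584  0.045 ]
panel corners [ 0.5911 -0.0404  0.056 ] [ 0.6775 -0.0459  0.1   ] [ 0.6634 -0.1741  0.1   ]
```

Request:
{"op": "arm_command", "data": {
  "plan": [
    [[0.5,1.3,0],[0,0,0],0],
    [[1.7,4.5,0],[0,0,0],0],
    [[3.1,8.3,0],[0,0,0],0],
    [[4.4,11.8,0],[0,0,0],0],
    [[5.1,13.8,0],[0,0,0],0],
    [[5.3,14.4,0],[0,0,0],0],
    [[5.3,14.4,0],[0,0,0],0],
    [[5.3,14.4,0],[0,0,0],0]
  ]
}}

```text
time_s: 8.32
eef_pos: [0.6524, 0.0514, 0.2008]
tool_rot: [0.799, 0.601, 0.0, 0.0]
contact_force: [-0.1, -1.3, -5.0]
opening: 0.0126
finger_force: 58.7
```

```bash
python3 - <<'E'
from h import *
cmd([.6525,.050,.1665],state()[1]);print(state()[0],state()[2]["qpos"])
E
```

```text
shift cm [-0.13  0.05  3.43] turn deg [0. 0. 0.]
[0.6524 0.0514 0.2008] [0.0785 0.3445 0.446  1.6722 0.     1.9313]
```

Request:
{"op": "arm_command", "data": {
  "plan": [
    [[-0.1,0,0.6],[0,0,0],0],
    [[-0.1,0,1.6],[0,0,0],0],
    [[-0.1,0,2.5],[0,0,0],0],
    [[-0.1,0,2.9],[0,0,0],0],
    [[-0.1,0,3.1],[0,0,0],0],
    [[-0.1,0,3.2],[0,0,0],0],
    [[-0.1,0,3.3],[0,0,0],0],
    [[-0.1,0,3.3],[0,0,0],0]
  ]
}}

```text
time_s: 9.32
eef_pos: [0.6527, 0.0502, 0.1676]
tool_rot: [0.8, 0.601, 0.0, 0.0]
contact_force: [0.2, -0.3, -5.3]
opening: 0.0126
finger_force: 58.7
```

Request:
{"op": "arm_command", "data": {
  "plan": [
    [[0,0,0.06],[0,0,0],0],
    [[0,0,0.12],[0,0,0],0],
    [[0,0,0.18],[0,0,0],0],
    [[0,0,0.18],[0,0,0],0]
  ]
}}

```text
time_s: 9.82
eef_pos: [0.6527, 0.0501, 0.166]
tool_rot: [0.8, 0.601, 0.0, 0.0]
contact_force: [-1.1, -0.9, -2.5]
opening: 0.013
finger_force: 59.0
```

Request:
{"op": "arm_command", "data": {
  "plan": [
    [[0,0,0.05],[0,0,0],0],
    [[0,0,0.1],[0,0,0],0],
    [[0,0,0.1],[0,0,0],0]
  ]
}}

```text
time_s: 10.2
eef_pos: [0.6528, 0.0501, 0.166]
tool_rot: [0.8, 0.601, 0.001, 0.0]
contact_force: [-2.6, 0.2, 5.2]
opening: 0.0131
finger_force: 60.1
```

Request:
{"op": "arm_command", "data": {
  "plan": [
    [[0,0,-0.06],[0,0,0],0],
    [[0,0,-0.06],[0,0,0],0.3],
    [[0,0,-0.06],[0,0,0],0.6],
    [[0,0,-0.06],[0,0,0],1],
    [[0,0,-0.06],[0,0,0],1],
    [[0,0,-0.06],[0,0,0],1],
    [[0,0,-0.06],[0,0,0],1]
  ]
}}

```text
time_s: 11.08
eef_pos: [0.6526, 0.0501, 0.1653]
tool_rot: [0.8, 0.601, -0.0, 0.0]
contact_force: [-0.2, 0.2, 0.1]
opening: 0.0852
finger_force: 0.0
```

Request:
{"op": "arm_command", "data": {
  "plan": [
    [[0,0,-1],[0,0,0],1],
    [[0,0,-3],[0,0,0],1],
    [[0,0,-6],[0,0,0],1],
    [[0,0,-9],[0,0,0],1],
    [[0,0,-10],[0,0,0],1]
  ]
}}

```text
time_s: 11.7
eef_pos: [0.6531, 0.0501, 0.2679]
tool_rot: [0.8, 0.601, 0.001, 0.001]
contact_force: [0.3, 0.7, -1.2]
opening: 0.0855
finger_force: 0.0
```

```bash
cat >> h.py <<'E'
PSI=np.radians(-6.2);CX=np.array([np.cos(PSI),np.sin(PSI),0]);CY=np.array([-np.sin(PSI),np.cos(PSI),0])
KZ=-np.sin(np.radians(26))*CX+np.array([0,0,np.cos(np.radians(26))])
UP=np.cross(KZ,CY)*-1; UP=UP if UP[2]>0 else -UP   # up the slope
LEFT=CY
def ktool(b): # tool looking into panel; tool y at angle b deg, clockwise (facing panel) from UP
    a=np.radians(b);y=np.cos(a)*UP-np.sin(a)*LEFT;z=-KZ;return R.from_matrix(np.c_[np.cross(y,z),y,z])
GRIP=np.array([.6107,-.106,.112])
E
python3 - <<'E'
from h import *
print(UP,ktool(0).as_matrix()); cmd(GRIP+.09*KZ,ktool(0))
E
```

```text
[ 0.8935 -0.0971  0.4384] [[ 0.108   0.8935  0.4358]
 [ 0.9942 -0.0971 -0.0473]
 [ 0.      0.4384 -0.8988]]
shift cm [-16.87  -3.63   7.47] turn deg [-25.74   2.21  -9.82]
```

Request:
{"op": "arm_command", "data": {
  "plan": [
    [[-6,-1.5,0],[-8,0.5,-3],1],
    [[-11.5,-3,0],[-16,1.2,-6],1],
    [[-15,-3.6,3],[-22,2,-9],1],
    [[-16.9,-3.6,6],[-25.7,2.2,-9.8],1],
    [[-16.9,-3.6,7.5],[-25.7,2.2,-9.8],1],
    [[-16.9,-3.6,7.5],[-25.7,2.2,-9.8],1],
    [[-16.9,-3.6,7.5],[-25.7,2.2,-9.8],1]
  ]
}}

```text
time_s: 12.58
eef_pos: [0.572, -0.102, 0.192]
tool_rot: [0.725, 0.651, 0.149, 0.167]
contact_force: [0.2, -0.4, 0.3]
opening: 0.0853
finger_force: 0.0
```

```bash
python3 - <<'E'
from h import *
p,r,s=state();print(p,s["qpos"])
cmd(GRIP+.09*KZ,ktool(0))
W=calibration("wrist");w=capture("wrist");cv2.imwrite("pics/w5.png",w)
t=capture("top");sc=capture("scene");cv2.imwrite("pics/t5.png",t);cv2.imwrite("pics/s5.png",sc)
for n,c in(("W",W),("T",calibration("top")),("S",calibration("scene"))): print(n,proj(c,[GRIP+.013*KZ,GRIP-.038*KZ,[.653,.0505,.08],[.653,.0505,.165]]).round(1).tolist())
q=proj(W,[GRIP])[0].astype(int);print(q)
M=np.zeros((600,800,3),np.uint8)
c=w[max(q[1]-75,0):q[1]+75,q[0]-75:q[0]+75];print(max(q[1]-75,0),q[0]-75)
c=cv2.resize(c,None,fx=4,fy=4,interpolation=2);M[:c.shape[0],:600]=c[:600,:600]
M[:200,600:]=cv2.resize(t[150:200,265:315],(200,200),interpolation=2)
M[200:480,600:]=cv2.resize(sc[165:235,335:385],(200,280),interpolation=2)
M[480:600,600:792]=cv2.resize(w,(192,120))
cv2.imwrite("pics/m6.png",cv2.convertScaleAbs(M,alpha=1.4))
E
```

```text
[ 0.572 -0.102  0.192] [-0.1957 -0.3167 -0.3252  1.1124  0.0375  1.4918]
shift cm [ 0.02 -0.01 -0.1 ] turn deg [-0.14  0.04  0.02]
W [[318.4, 203.6], [318.6, 187.4], [329.2, -0.3], [397.2, -44.9]]
T [[343.0, 196.5], [343.1, 192.2], [287.2, 182.1], [285.3, 174.5]]
S [[301.7, 198.1], [304.2, 214.9], [360.9, 205.4], [362.9, 184.9]]
[318 198]
123 243
```

View pics/m6.png

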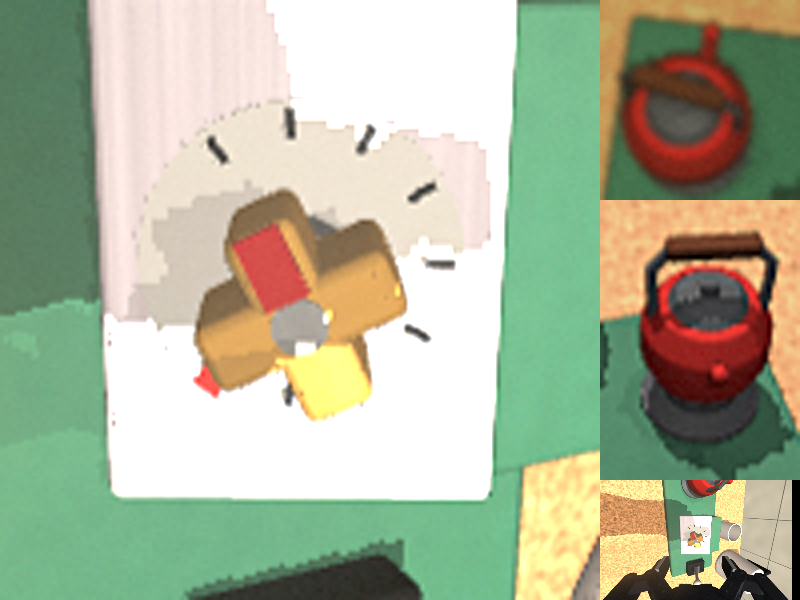

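The view shows the hub at full-res (318,204.7), predicted at (318.4,203.6), and the red lobe at (310.5,190), with the opposite lobe at (325.5,218.5) and the red mark at lower right. The pot stands on the plate, centred over its base disc in both the top and scene crops.

```bash
python3 - <<'E'
from h import *
W=calibration("wrist");K,rm,t=KP(W);o=-rm.T@t
def pl(px,h):
    d=rm.T@np.linalg.inv(K)@[px[0]/4+243,px[1]/4+123,1];P0=GRIP+(h-.038)*KZ
    X=o+d*((P0-o)@KZ)/(d@KZ)-P0;return np.array([X@UP,X@LEFT])*1e3
for n,q in(("hub",(300,327)),("red",(270,268)),("opp",(331,383)),("l3",(238,350)),("l4",(372,295))):
    v=pl(q,.051);print(n,v,"b",np.degrees(np.arctan2(-v[1],v[0]))%360)
h=pl((300,327),.051)
a,b=pl((270,268),.051),pl((331,383),.051);v=a-b;print("b axis",np.degrees(np.arctan2(-v[1],v[0]))%360, (a+b)/2)
print("mark",pl((207,380),0),(lambda v:np.degrees(np.arctan2(-v[1],v[0])))(pl((207,380),0)))
E
```

```text
hub [-0.3387 -0.6376] b 117.97574311801853
red [-6.39  11.859] b 241.68303752402292
opp [  6.1032 -12.8576] b 64.6076017581073
l3 [-13.087   -5.6544] b 156.6326270740392
l4 [14.2467  6.232 ] b 336.37395615129526
b axis 243.18552809620206 [-0.1434 -0.4993]
mark [-24.0926 -31.7417] 127.19925749916204
```

Request:
{"op": "arm_command", "data": {
  "plan": [
    [[0,0,0],[0,0,-10],1],
    [[0,0,0],[0,0,-20.5],1],
    [[0,0,0],[0,0,-31],1],
    [[0,0,0],[0,0,-41],1],
    [[0,0,0],[0,0,-51],1],
    [[0,0,0],[0,0,-61],1],
    [[0,0,0],[0,0,-71],1],
    [[0,0,0],[0,0,-80],1]
  ]
}}

```text
time_s: 13.72
eef_pos: [0.5718, -0.1018, 0.1911]
tool_rot: [0.134, 0.965, 0.007, 0.223]
contact_force: [-0.4, -0.4, 0.0]
opening: 0.0855
finger_force: 0.0
```

Request:
{"op": "arm_command", "data": {
  "plan": [
    [[0,0,0],[0,0,-10],1],
    [[0,0,0],[0,0,-20.5],1],
    [[0,0,0],[0,0,-31],1],
    [[0,0,0],[0,0,-41],1],
    [[0,0,0],[0,0,-51],1],
    [[0,0,0],[0,0,-61],1],
    [[0,0,0],[0,0,-71],1],
    [[0,0,0],[0,0,-80],1]
  ]
}}

```text
time_s: 14.72
eef_pos: [0.5718, -0.1018, 0.1911]
tool_rot: [-0.518, 0.826, -0.138, 0.175]
contact_force: [0.4, 0.1, 0.3]
opening: 0.0855
finger_force: 0.0
```

```bash
python3 - <<'E'
from h import *
G=GRIP-.0005*LEFT
cmd(G+.05*KZ,ktool(-206));cmd(G-.034*KZ,ktool(-206));print(state()[2]["qpos"])
E
```

```text
shift cm [ 0.02 -0.08  3.82] turn deg [  0.22  -0.01 -45.65]
shift cm [ 0.01 -0.11 12.22] turn deg [  0.22  -0.01 -45.65]
[-0.1955 -0.316  -0.3262  1.1121  0.0375 -1.3064]
```

Request:
{"op": "arm_command", "data": {
  "plan": [
    [[0,-0.1,0.5],[0,0,-10],1],
    [[0,-0.1,1],[0,0,-20],1],
    [[0,-0.1,1.5],[0,0,-30],1],
    [[0,-0.1,2],[0,0,-40],1],
    [[0,-0.1,3.5],[0,0,-45.7],1],
    [[0,-0.1,6],[0,0,-45.7],1],
    [[0,-0.1,8.5],[0,0,-45.7],1],
    [[0,-0.1,9.5],[0,0,-45.7],1]
  ]
}}

```text
time_s: 15.72
eef_pos: [0.6132, -0.1067, 0.104]
tool_rot: [0.796, -0.563, 0.194, -0.108]
contact_force: [-0.5, -0.3, -0.2]
opening: 0.0853
finger_force: 0.0
```

Request:
{"op": "arm_command", "data": {
  "plan": [
    [[0,0,1],[0,0,0],1],
    [[0,0,2],[0,0,0],1],
    [[0,0,2.7],[0,0,0],1],
    [[0,0,2.7],[0,0,0],1]
  ]
}}

```text
time_s: 16.23
eef_pos: [0.6243, -0.1084, 0.0804]
tool_rot: [0.796, -0.563, 0.195, -0.108]
contact_force: [-0.0, -0.2, -0.4]
opening: 0.0853
finger_force: 0.0
```

Request:
{"op": "arm_command", "data": {
  "plan": [
    [[0,0,0],[0,0,0],0.5],
    [[0,0,0],[0,0,0],0],
    [[0,0,0],[0,0,0],0],
    [[0,0,0],[0,0,0],0],
    [[0,0,0],[0,0,0],0],
    [[0,0,0],[0,0,0],0]
  ],
  "newtons": 40
}}

```text
time_s: 16.98
eef_pos: [0.6245, -0.1084, 0.0814]
tool_rot: [0.796, -0.563, 0.195, -0.108]
contact_force: [-4.2, -0.2, 4.9]
opening: 0.0433
finger_force: 40.7
```

Request:
{"op": "arm_command", "data": {
  "plan": [
    [[0,0,0],[0,0,5],0],
    [[0,0,0],[0,0,12],0],
    [[0,0,0],[0,0,20],0],
    [[0,0,0],[0,0,28],0],
    [[0,0,0],[0,0,36],0],
    [[0,0,0],[0,0,44],0],
    [[0,0,0],[0,0,52],0],
    [[0,0,0],[0,0,60],0]
  ],
  "newtons": 60
}}

```text
time_s: 17.98
eef_pos: [0.6243, -0.1084, 0.0814]
tool_rot: [-0.406, 0.886, -0.115, 0.191]
contact_force: [-7.3, 1.1, 6.1]
opening: 0.0434
finger_force: 60.3
```

```bash
python3 - <<'E'
from h import *
p,r,s=state();print(p,s["contact_force"],s["moment"],r.inv().apply(s["moment"]),s["opening"],s["qpos"]);cmd(p,ktool(-146))
E
```

```text
[ 0.6243 -0.1084  0.0814] [-7.3357  1.0979  6.1283] [0.0946 0.9381 0.2052] [-0.8234  0.4665 -0.1887] 0.043393461199332635 [-0.1878 -0.1676 -0.4183  0.8714  0.0338 -1.0396]
shift cm [0. 0. 0.] turn deg [ 0.16 -0.16 -0.54]
```

Request:
{"op": "arm_command", "data": {
  "plan": [
    [[0,0,0],[0,0,8],0],
    [[0,0,0],[0,0,16],0],
    [[0,0,0],[0,0,24],0],
    [[0,0,0],[0,0,32],0],
    [[0,0,0],[0,0,40],0],
    [[0,0,0],[0,0,48],0],
    [[0,0,0],[0,0,56],0],
    [[0,0,0],[0,0,64],0]
  ]
}}

```text
time_s: 18.98
eef_pos: [0.6243, -0.1082, 0.0814]
tool_rot: [0.125, 0.967, 0.004, 0.223]
contact_force: [-8.2, 2.0, 6.9]
opening: 0.0432
finger_force: 60.6
```

Request:
{"op": "arm_command", "data": {
  "plan": [
    [[0,0,0],[0,0,8],0],
    [[0,0,0],[0,0,16],0],
    [[0,0,0],[0,0,24],0],
    [[0,0,0],[0,0,32],0],
    [[0,0,0],[0,0,40],0],
    [[0,0,0],[0,0,48],0],
    [[0,0,0],[0,0,56],0],
    [[0,0,0],[0,0,64],0]
  ]
}}

```text
time_s: 19.98
eef_pos: [0.6246, -0.108, 0.0815]
tool_rot: [0.618, 0.754, 0.122, 0.187]
contact_force: [-6.5, 3.9, 6.4]
opening: 0.0434
finger_force: 60.4
```

```bash
python3 - <<'E'
from h import *
p,r,s=state();print(p,s["contact_force"],r.inv().apply(s["moment"]),s["opening"],s["qpos"]);cmd(p,ktool(37))
E
```

```text
[ 0.6246 -0.108   0.0815] [-6.5209  3.8838  6.3765] [ 0.4862  0.5314 -0.209 ] 0.04337575833599044 [-0.1874 -0.1676 -0.4182  0.8711  0.0344  1.1944]
shift cm [0. 0. 0.] turn deg [-0.2   0.04 54.48]
```

Request:
{"op": "arm_command", "data": {
  "plan": [
    [[0,0,0],[0,0,8],0],
    [[0,0,0],[0,0,16],0],
    [[0,0,0],[0,0,24],0],
    [[0,0,0],[0,0,32],0],
    [[0,0,0],[0,0,39],0],
    [[0,0,0],[0,0,44],0],
    [[0,0,0],[0,0,48],0],
    [[0,0,0],[0,0,48],0]
  ]
}}

```text
time_s: 20.98
eef_pos: [0.6247, -0.1081, 0.0816]
tool_rot: [0.871, 0.438, 0.187, 0.122]
contact_force: [-4.7, 3.1, 4.6]
opening: 0.043
finger_force: 60.3
```

```bash
python3 - <<'E'
from h import *
p,r,s=state();print(r.inv().apply(s["moment"]),s["opening"],s["qpos"]);cmd(p,ktool(37))
E
```

```text
[ 0.5134 -0.1419  0.0418] 0.043029694452405384 [-0.1875 -0.1676 -0.4182  0.8708  0.0342  2.0288]
shift cm [0. 0. 0.] turn deg [-0.14  0.12  6.67]
```

Request:
{"op": "arm_command", "data": {
  "plan": [
    [[0,0,0],[0,0,2],0],
    [[0,0,0],[0,0,4],0],
    [[0,0,0],[0,0,5],0],
    [[0,0,0],[0,0,5],0]
  ]
}}

```text
time_s: 21.48
eef_pos: [0.6247, -0.1081, 0.0816]
tool_rot: [0.889, 0.4, 0.192, 0.113]
contact_force: [-5.8, 2.7, 5.9]
opening: 0.0431
finger_force: 60.3
```

```bash
python3 - <<'E'
from h import *
p,r,s=state();print(r.inv().apply(s["moment"]),s["opening"],s["qpos"]);cmd(p,ktool(37))
E
```

```text
[ 0.4597 -0.1911  0.0186] 0.04313683486638975 [-0.1875 -0.1675 -0.4181  0.8709  0.0341  2.1153]
shift cm [0. 0. 0.] turn deg [-0.14  0.13  1.71]
```

Request:
{"op": "arm_command", "data": {
  "plan": [
    [[0,0,0],[0,0,2],0],
    [[0,0,0],[0,0,4],0]
  ]
}}

```text
time_s: 21.72
eef_pos: [0.6246, -0.1082, 0.0815]
tool_rot: [0.902, 0.37, 0.196, 0.107]
contact_force: [2.3, 8.4, 6.6]
opening: 0.0433
finger_force: 65.6
```

```bash
python3 - <<'E'
from h import *
p,r,s=state();print(r.inv().apply(s["moment"]),s["opening"],s["qpos"]);cmd(p,ktool(37))
E
```

```text
[ 0.6617  1.7629 -1.0231] 0.04332029126662327 [-0.1874 -0.1676 -0.4182  0.871   0.0337  2.1834]
shift cm [0. 0. 0.] turn deg [-0.13  0.16 -2.19]
```

Request:
{"op": "arm_command", "data": {
  "plan": [
    [[0,0,0],[0,0,2],0],
    [[0,0,0],[0,0,4],0]
  ]
}}

```text
time_s: 21.98
eef_pos: [0.6249, -0.1078, 0.0817]
tool_rot: [0.914, 0.338, 0.2, 0.1]
contact_force: [-3.9, 1.9, 4.3]
opening: 0.043
finger_force: 83.3
```

```bash
python3 - <<'E'
from h import *
p,r,s=state();print(r.inv().apply(s["moment"]),s["opening"],s["qpos"]);cmd(p,ktool(37))
E
```

```text
[ 0.4389 -0.4076 -1.0248] 0.04299701366418288 [-0.1872 -0.1675 -0.4181  0.8704  0.0348  2.2538]
shift cm [0. 0. 0.] turn deg [-0.14  0.08 -6.21]
```

The moment jumped to −1 N·m, so the key is at its stop. I'll release and back off along the axis.

Request:
{"op": "arm_command", "data": {
  "plan": [
    [[0,0,0],[0,0,0],0.6],
    [[0,0,0],[0,0,0],1],
    [[0,0,0],[0,0,0],1],
    [[0,0,0],[0,0,0],1],
    [[0,0,-1.5],[0,0,0],1],
    [[0,0,-4.5],[0,0,0],1],
    [[0,0,-8],[0,0,0],1],
    [[0,0,-12],[0,0,0],1]
  ]
}}

```text
time_s: 22.98
eef_pos: [0.5717, -0.1026, 0.1907]
tool_rot: [0.915, 0.337, 0.2, 0.1]
contact_force: [-0.5, -0.6, -0.1]
opening: 0.0853
finger_force: 0.0
```

```bash
python3 - <<'E'
from h import *
p,r,s=state();print(p,s["opening"],s["qpos"],s["contact_force"])
cmd(GRIP+.09*KZ,ktool(0))
E
```

```text
[ 0.5717 -0.1026  0.1907] 0.0853485130751949 [-0.1969 -0.3159 -0.3268  1.1114  0.0377  2.2465] [-0.5458 -0.5946 -0.0773]
shift cm [ 0.11 -0.   -0.21] turn deg [ -0.19   0.13 -43.3 ]
```

```bash
python3 - <<'E'
from h import *
w=capture("wrist");W=calibration("wrist");cv2.imwrite("pics/w6.png",w)
hsv=cv2.cvtColor(w,cv2.COLOR_BGR2HSV);m=((hsv[...,0]<6)|(hsv[...,0]>174))&(hsv[...,1]>150)&(hsv[...,2]>70)
n,l,st,ce=cv2.connectedComponentsWithStats(m.astype(np.uint8))
K,rm,t=KP(W);o=-rm.T@t
for i in range(1,n):
    if st[i,4]>12:
        d=rm.T@np.linalg.inv(K)@[*ce[i],1];out=[]
        for h in(.051,0):
            P0=GRIP-.0005*LEFT+(h-.038)*KZ;X=o+d*((P0-o)@KZ)/(d@KZ)-P0;v=np.array([X@UP,X@LEFT])*1e3;out.append((v.round(1).tolist(),round(np.degrees(np.arctan2(-v[1],v[0]))%360,1)))
        print(ce[i],st[i,4],out)
cmd([.528,-.2275,.21],down(-6.2))
E
```

```text
[189.2859  45.4537] 6010 [([16.0, 148.6], np.float64(276.1)), ([7.7, 168.6], np.float64(272.6))]
[320.3824 219.1814] 204 [([-6.6, -12.7], np.float64(117.6)), ([-19.7, -27.3], np.float64(125.8))]
shift cm [-10.85   7.26  -2.46] turn deg [ 24.95  -9.81 -42.53]
```

```bash
python3 - <<'E'
from h import *
w=cv2.imread("pics/w6.png");W=calibration("wrist");K,rm,t=KP(W);o=-rm.T@t
hsv=cv2.cvtColor(w,cv2.COLOR_BGR2HSV);m=((hsv[...,0]<6)|(hsv[...,0]>174))&(hsv[...,1]>150)&(hsv[...,2]>70)
for r in range(205,240):print(r,''.join('#' if x else '.' for x in m[r,300:345]))
ys,xs=np.nonzero(m[200:245,295:350]);P0=GRIP-.0005*LEFT+.013*KZ
V=[]
for x,y in zip(xs+295,ys+200):
    d=rm.T@np.linalg.inv(K)@[x,y,1];X=o+d*((P0-o)@KZ)/(d@KZ)-P0;V.append((X@UP*1e3,X@LEFT*1e3))
print(cv2.minAreaRect(np.float32(V)))
print(proj(W,[P0,P0+.022*(np.cos(np.radians(126))*UP-np.sin(np.radians(126))*LEFT)]))
print(hsv[210:235:3,310:330:4].tolist()[::4])
E
```

```text
205 .............................................
206 .............................................
207 .............................................
208 .............................................
209 .............................................
210 ........................##...................
211 ...............#...#######...................
212 ..............############...................
213 ..............############...................
214 ..............############...................
215 ..............############...................
216 ..............############...................
217 ...............############..................
218 ...............############..................
219 ...............############..................
220 ...............############..................
221 ...............############..................
222 ...............############..................
223 ...............############..................
224 ................###########..................
225 ................############.................
226 ................############.................

[... 329 characters left out ...]
....................
234 .............................................
235 .............................................
236 .............................................
237 .............................................
238 .............................................
239 .............................................
((-6.628576278686523, -12.662193298339844), (15.73150634765625, 9.945696830749512), 54.13422775268555)
[[315.786  203.7394]
 [319.0982 227.9764]]
[[[17, 146, 159], [16, 97, 140], [10, 37, 125], [7, 51, 130], [18, 149, 168]], [[120, 2, 227], [18, 146, 154], [2, 172, 150], [1, 173, 149], [1, 175, 149]], [[128, 5, 225], [120, 6, 226], [126, 6, 227], [120, 4, 227], [120, 6, 227]]]
```

The red lobe's long axis now reads 126°, the nominal stop direction. Next is the switch: close the fingers and go to the front of the ball.

Request:
{"op": "arm_command", "data": {
  "plan": [
    [[-2.2,1.5,-2.4],[5,-2,-8.5],0],
    [[-4.4,3,-2.4],[10,-4,-17],0],
    [[-6.6,4.4,-2.4],[15,-6,-25.5],0],
    [[-8.8,5.8,-2.4],[20,-8,-34],0],
    [[-10.85,7.3,-2.4],[25,-9.8,-42.5],0],
    [[-10.85,7.3,-2.4],[25,-9.8,-42.5],0],
    [[-10.85,7.3,-2.4],[25,-9.8,-42.5],0]
  ]
}}

```text
time_s: 23.9
eef_pos: [0.5293, -0.2273, 0.2019]
tool_rot: [0.745, 0.667, -0.002, -0.003]
contact_force: [0.0, 0.0, 0.3]
opening: -0.0001
finger_force: 0.0
```

```bash
python3 - <<'E'
from h import *
p,r,s=state();print(p,s["opening"])
w=capture("wrist");W=calibration("wrist");cv2.imwrite("pics/w7.png",w)
q=proj(W,[.5876,-.2362,.138])[0];print(q)
x,y=q.astype(int);g=cv2.cvtColor(w,cv2.COLOR_BGR2HSV)
m=(g[...,1]<40)&(g[...,2]>120)
n,l,st,ce=cv2.connectedComponentsWithStats(m.astype(np.uint8))
for i in range(1,n):
    if st[i,4]>100 and abs(ce[i]-q).max()<100:print(st[i],ce[i],ray(W,ce[i],.137))
cmd([.526,-.2285,.129],down(-6.2))
E
```

```text
[ 0.5293 -0.2273  0.2019] -0.00012543050870649877
[394.3497 211.9222]
[385 198  30  28 626] [399.6805 211.8866] [ 0.592 -0.237  0.137]
shift cm [-0.18 -0.25  7.32] turn deg [-0.35 -0.08 -0.11]
```

Request:
{"op": "arm_command", "data": {
  "plan": [
    [[-0.3,-0.2,2],[0,0,0],0],
    [[-0.45,-0.3,5],[0,0,0],0],
    [[-0.45,-0.3,7.3],[0,0,0],0],
    [[-0.45,-0.3,7.3],[0,0,0],0],
    [[-0.45,1.7,7.3],[0,0,0],0],
    [[-0.45,3.2,7.3],[0,0,0],0],
    [[-0.45,4.5,7.3],[0,0,0],0]
  ]
}}

```text
time_s: 24.82
eef_pos: [0.5735, -0.2368, 0.1304]
tool_rot: [0.745, 0.668, -0.002, -0.002]
contact_force: [-14.6, 1.7, 29.5]
opening: 0.0
finger_force: 14.9
```

Request:
{"op": "arm_command", "data": {
  "plan": [
    [[0,1,0],[0,0,0],0],
    [[0,2,0],[0,0,0],0],
    [[0,3,0],[0,0,0],0],
    [[0,4,0],[0,0,0],0],
    [[0,5,0],[0,0,0],0]
  ]
}}

```text
time_s: 25.45
eef_pos: [0.6237, -0.2425, 0.1306]
tool_rot: [0.745, 0.668, -0.001, -0.002]
contact_force: [-0.5, -1.4, 0.8]
opening: 0.0001
finger_force: 0.7
```

Request:
{"op": "arm_command", "data": {
  "plan": [
    [[0,0.6,0],[0,0,0],0],
    [[0,1.2,0],[0,0,0],0],
    [[0,1.6,0],[0,0,0],0]
  ]
}}

```text
time_s: 25.82
eef_pos: [0.6385, -0.2439, 0.1269]
tool_rot: [0.744, 0.668, -0.002, -0.004]
contact_force: [-1.3, -0.4, 0.7]
opening: 0.0001
finger_force: 0.2
```

```bash
python3 - <<'E'
from h import *
p,r,s=state();print(p,s["contact_force"])
w=capture("wrist");W=calibration("wrist");cv2.imwrite("pics/w8.png",w)
g=cv2.cvtColor(w,cv2.COLOR_BGR2HSV);m=(g[...,1]<40)&(g[...,2]>120)
q=proj(W,[.665,-.245,.137])[0];print(q)
n,l,st,ce=cv2.connectedComponentsWithStats(m.astype(np.uint8))
for i in range(1,n):
    if st[i,4]>60 and abs(ce[i]-q).max()<120:print(st[i],ce[i],ray(W,ce[i],.137))
E
```

```text
[ 0.6385 -0.2439  0.1269] [-1.3259 -0.3826  0.7466]
[366.2494 250.3978]
[289 192   8  17  64] [292.1406 198.0938] [ 0.6291 -0.2115  0.137 ]
[ 337  229   43   43 1269] [360.0213 249.6147] [ 0.6617 -0.2442  0.137 ]
```

Request:
{"op": "arm_command", "data": {
  "plan": [
    [[0,0.3,0],[0,0,0],0],
    [[0,0.6,0],[0,0,0],0],
    [[0,0.6,0],[0,0,0],0]
  ]
}}

```text
time_s: 26.25
eef_pos: [0.6412, -0.2444, 0.1269]
tool_rot: [0.745, 0.667, -0.004, -0.006]
contact_force: [-17.2, 2.6, 4.5]
opening: 0.0001
finger_force: 7.9
```

Request:
{"op": "arm_command", "data": {
  "plan": [
    [[0,0.2,0],[0,0,0],0],
    [[0,0.4,0],[0,0,0],0],
    [[0,0.4,0],[0,0,0],0]
  ]
}}

```text
time_s: 26.62
eef_pos: [0.6421, -0.2445, 0.1268]
tool_rot: [0.745, 0.667, -0.006, -0.009]
contact_force: [-32.8, 4.3, 9.3]
opening: -0.0003
finger_force: 17.2
```

At its stop. I'll back off and check.

Request:
{"op": "arm_command", "data": {
  "plan": [
    [[0,-0.8,0],[0,0,0],0],
    [[0,-2.5,0],[0,0,0],0],
    [[0,-5,-1],[0,0,0],0],
    [[0,-8,-5],[0,0,0],0],
    [[-2,-12,-10],[0,0,0],0],
    [[-3,-15,-13],[0,0,0],0],
    [[-3,-15,-13],[0,0,0],0]
  ]
}}

```text
time_s: 27.5
eef_pos: [0.4964, -0.26, 0.2627]
tool_rot: [0.745, 0.667, -0.001, -0.0]
contact_force: [0.2, 0.0, 0.2]
opening: -0.0002
finger_force: 0.0
```

```bash
python3 - <<'E'
from h import *
p,r,s=state();print(p,s["contact_force"],s["time_s"])
w=capture("wrist");t=capture("top");sc=capture("scene");
M=np.zeros((600,800,3),np.uint8)
M[:300,:500]=cv2.resize(w,(500,300))
M[:270,500:800]=cv2.resize(t[110:245,260:410],(300,270),interpolation=2)
M[300:600,:600]=cv2.resize(sc[165:265,230:430],(600,300),interpolation=2)
M[290:600,600:800]=cv2.resize(t[140:295,155:255],(200,310),interpolation=2)
cv2.imwrite("pics/m7.png",cv2.convertScaleAbs(M,alpha=1.3))
t0=cv2.imread("pics/top0.png");print("diff px (x,y,w,h,area):")
d=(cv2.absdiff(t,t0).max(2)>60).astype(np.uint8);n,l,st,ce=cv2.connectedComponentsWithStats(d)
print(st[1:][st[1:,4]>25])
E
```

```text
[ 0.4964 -0.26    0.2627] [0.1653 0.0371 0.181 ] 27.5
diff px (x,y,w,h,area):
[[ 303  144  152  224 2328]
 [ 443  160   48   50 1401]
 [ 282  165   15    8   33]
 [ 273  174   23   15   58]
 [ 463  177   43   69  928]
 [ 344  199    8   10   37]
 [ 387  198   10    9   65]
 [ 334  205  134  195 8597]
 [ 186  232   37   38  878]
 [  19  357   73   43 1773]
 [ 201  371   46   29  334]
 [ 323  376    8   13   43]
 [   0  392   15    8   76]
 [ 309  394   13    6   56]]
```

View pics/m7.png

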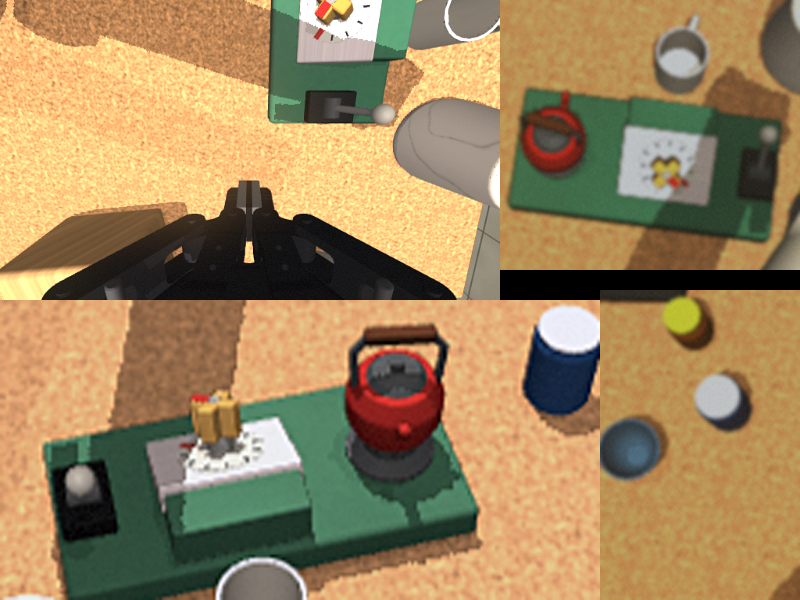

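The final picture shows the pot upright on the plate, the red lobe at the red mark, the switch thrown to the back and the other things unmoved. I'm handing it in.

```bash
python3 -c "
from station import job
print(job.sign_off())"
```

```text
the job is handed in; nothing more can be done
None
```

The job is handed in at about 28 s of robot time: the teapot is upright on the plate, the key is at its stop with the red lobe at the red mark, the switch is thrown fully over, and the other items look unmoved in the last pictures.

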